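Pack the bracket and the battery block into the fitted case

ROBOT

A 6-joint arm with a two-finger parallel gripper is mounted at the origin on the work surface; the furniture and walls round the work are solid. World frame = base frame: x ahead of the robot, y to its left, z up, the work surface at z = 0. Lengths are in m, angles in rad, forces in N, time in s.
With the tool pointing down it reaches from about 0.325 to 0.75 m from the base axis. Payload 7.6 kg.
Tool frame: the origin (TCP) lies at the very end of the fingers, on their centre line; the grasp point (between the pads) lies 19 mm behind it; z points along the fingers, y is the line along which they close (so a half turn about z gives the same grasp; the last joint's range is limited). The gripper opens to 85 mm and grips with 20 to 120 N. Pads are 22 mm wide; open, the fingers measure 114 mm over their backs; the gripper's body (76 mm by 85 mm) begins 54 mm behind the grasp point. The pads swing forward as they close: fully open they stand 13 mm farther back than shut.
Start: joints at [-1.379, 0.052, 1.401, -0, 1.689, -0.07], TCP at [0.136, -0.507, 0.231] pointing down, gripper open.
Joint ranges: [-2.9, 2.9], [-0.91, 2.17], [0.12, 2.37], [-1.06, 4.2], [0.26, 2.73], [-2.93, 2.93]. Speed limits (rad/s): [2.57, 2.57, 3.01, 3.14, 3.14, 3.14].

INTERFACE

Orientations are given as a unit quaternion [w, x, y, z].
In Python, from bench import env gives the robot as it stands.
- The arm moves only by the tool move_arm, never from a script. Its arguments are lists of equal length, an entry for each row: "claw": the finger opening in mm, from 0 to 85.4; "delta_pos": the shift along the world's x, y, z in mm, a list of three; "yaw": the turn about the world's z in rad. In form: {"claw": [claw, ...], "delta_pos": [[dx, dy, dz], ...], "yaw": [yaw, ...]}. A call has 1 to 8 rows; each row is the pose to reach, as a shift and turn from the pose commanded when the call began; what a row does not reach only later rows make up. A row lasts 1/8 s, in which the tool goes at most 62.5 mm and 10.7 degrees, less where a joint would pass 70% of its speed; a pose out of reach is approached as far as the arm can. A call with a gripper value outside its range is refused whole. The fingers move at their own pace and stop on an object; "squeeze" is the grip in N (left out, the last holds). Time passes only in rows, so rows that repeat a pose let the fingers close. It gives the time, the measured TCP pose, the force, the opening and the grip force at its end, in the units of the state.
- env.get_state(): the state, without advancing time (a new reading comes with each control period).
- env.capture(name): name is "scene" or "top" or "wrist"; returns a dict with "frame" (480x640x3 uint8, red, green, blue), "mtx" (3x3 intrinsics, pixels), "R" (3x3) and "t" (3): a world point X has camera coordinates R X + t; the wrist camera has in their place "tool_from_camera" (4x4, takes a point from camera to tool coordinates, whose origin is the TCP and whose axes are the flange's). Camera axes: x right, y down, z forward; pixel columns grow to the right and rows downward; lengths in m; the calibration is good to about 2 mm. The wrist camera is an equidistant fisheye: a pixel r from the principal point sees the ray r / f radians off the axis. A picture is of the moment at which its call begins: read the wrist's pose just before it. There is no depth.
- env.close_job(): hands the job in; it is judged then, once.
The state is a dict: "time_s": time; "qpos": joint angles; "qvel": joint speeds; "joint_efforts": joint torques, N m; "tool_pos": TCP position; "tcp_rot": TCP orientation; "wrist_force": force on the tool from outside, world axes, zero at the start; "torque": the same for the moment, N m; "width": finger opening in m; "finger_force": force on a finger pad.
Only numpy, scipy, OpenCV 4.12 (cv2) and the standard library are available. Lean on these libraries where they do the work, as an engineer would, in place of code of your own. Each camera call takes 0.05 s, during which the arm holds its last target. There are 200 camera calls.

TASK

Pack the blue angle bracket and the black battery block into the small plywood case so that both lie right down and level: the bracket flat on the case floor with the tip of its foot under the yellow lip and its upright at the other end, and the battery, terminals up, flat on the bracket's foot between the lip and the upright. The bracket lies on its side: first stand it upright on its foot on the worktop and let go of it, then take it again and pack it; they only fit with the bracket in before the battery. Leave the mug and the spray bottle where they are.

Things in the scene. Friction and masses are not known exactly. Their poses are not given: they have to be found in the camera images.
- case: plywood case base, fixed, outside 144 (x) x 73 (y) x 44 mm high, origin under its centre, z up. Centred cavity 124 (x) x 53 (y) mm, open above; its floor is 8 mm and its rim 44 mm above the origin, 3 mm chamfer round the mouth. The lip is at its -x end, the end nearer the robot (yaw within 17 degrees). A steel lug 4 mm thick stands out 15 mm from the middle of each long side
- case_lip (a point): lower free edge of the fixed yellow lip that bridges the whole width of the cavity at its -x end: the lip spans x = -62 to -40 mm and 28 to 38 mm above the case origin (20 mm free beneath it). The bracket's foot is longer than the mouth beside the lip: it goes in tilted about 30 degrees, tip low and under the lip, the upright end let down last
- bracket: blue L bracket, 0.3 to 0.45 kg. In its frame (z up when it stands): foot 120 (x) x 48 (y) x 12 mm, origin at the middle of the foot's underside, upright at the +x end. At the start it lies on its side on the worktop, y axis up, upright at the end away from the robot, z axis level to the robot's right (yaw within 23 degrees). Packed: x along the case's x, play 2 mm each way in x, 2.5 mm in y
- upright_top (a point): middle of the top end of the bracket's upright, which is 14 mm thick (bracket x = 46 to 60 mm), 48 mm wide (y) and ends 78 mm above the foot's underside. The bracket's centre of mass is at x = 20, z = 21 mm: rolled up about the foot's long edge by more than 50 degrees from lying, it falls onto its foot by itself
- foot_tip (a point): middle of the lower edge of the foot's free end (bracket x = -60 mm), the end that goes under the lip
- battery: black battery block with an orange band, 82 (x) x 50 (y) x 56 mm high, 0.3 to 0.65 kg, origin under its centre, two 4 mm brass terminals on top; upright at the start. Lowest 4 mm are 2 mm smaller on each side. Either way round will do. Packed, its underside is 20 mm above the case origin, on the foot; play 3 mm in all across the case, 2 to 6 mm along it, between lip and upright
- mug: white mug, 78x110x97 mm; origin at its base; a bystander
- spray_bottle: teal spray bottle with yellow head, 60x122x249 mm; origin at its base; a bystander
There are look-alikes about, which are no part of the job. Leave any green look-alike of the battery alone.

How it is judged:
On the way, in this order (a step that is already met when the one before it is completed fails the run):
1. the bracket stands upright on its foot on the worktop, let go (angle between bracket's own z axis and vertical below 0.08 rad and height (world z) of bracket below 0.005 m and contact force between bracket and the fingers below 0.1 N), for 0.2 s.
2. the bracket lies level on the case floor, foot under the lip (x of bracket in the frame of case between -0.006 and 0.006 m and y of bracket in the frame of case between -0.006 and 0.006 m and z of bracket in the frame of case below 0.0115 m and angle between bracket's own z axis and vertical below 0.06 rad and angle between the x axis of bracket and the x axis of case, either way round below 0.12 rad), for 0.2 s.
At the end, for the whole second after the job is handed in: The bracket is level (3.4 degrees) on the case floor (3.5 mm), within 6 mm of centred, foot under the lip; the battery stands level (3.4 degrees), terminals up, on the bracket's foot (4 mm) between lip and upright; both at rest (all of step 2 and x of battery in the frame of case between -0.006 and 0.012 m and y of battery in the frame of case between -0.005 and 0.005 m and z of battery in the frame of case between 0.016 and 0.024 m and angle between battery's own z axis and vertical below 0.06 rad and linear speed of each of bracket, battery below 0.02 m/s); the robot touches nothing.
It fails at once if the mug is moved by more than 30 mm (distance of mug from where it was at the start of the episode above 0.03 m).
It fails at once if the spray bottle is moved by more than 30 mm (distance of spray_bottle from where it was at the start of the episode above 0.03 m).
It also fails if it takes over 69 s, if anything falls off the work surface, if the arm or the gripper's body presses on something with over 40 N, if the wrist force passes 120 N, or if a joint passes its speed limit or range.

## Working session

There is one attempt and no reset: what is moved stays moved. The work goes in short steps, Python scripts to look and compute and a tool call to move; the robot and the scene stay as the last step left them, time stands still between calls to the robot, and variables do not carry over. Pictures are saved under pics/ and viewed, at most 10 in all, crops included, and the job is handed in when it is done.

Besides the shell and the picture viewer there is one more tool, called after "Request:" as name(argument=value, ...) on one line, values as JSON. move_arm: Moves the arm, as the interface text tells. Its arguments: {"type":"object","properties":{"claw":{"type":"array","items":{"type":"number"}},"delta_pos":{"type":"array","items":{"type":"array","items":{"type":"number"}}},"yaw":{"type":"array","items":{"type":"number"}},"squeeze":{"type":"number"}},"required":["claw","delta_pos","yaw"]}

```bash
ls; mkdir -p pics; cat > h.py <<'E'
import numpy as np, cv2
from bench import env
def ray(c,u,v):
    d=np.linalg.inv(c["mtx"])@np.array([u,v,1.0]); R=np.array(c["R"]); t=np.array(c["t"])
    return -R.T@t, R.T@d
def onz(c,u,v,z):
    o,d=ray(c,u,v); return o+d*(z-o[2])/d[2]
def proj(c,X):
    p=np.array(c["mtx"])@(np.array(c["R"])@np.array(X)+np.array(c["t"])); return p[:2]/p[2]
def save(n,f): cv2.imwrite("pics/"+n,cv2.cvtColor(f,cv2.COLOR_RGB2BGR))
E
python3 - <<'E'
from h import *
import pickle
s=env.get_state();print(s)
a=env.capture("scene");b=env.capture("top")
pickle.dump((a,b),open("c0.pkl","wb"))
save("scene0.png",a["frame"]);save("top0.png",b["frame"])
for c in(a,b):print(c["mtx"],c["R"],c["t"])
E
```

```text
pics
{'time_s': 0.0, 'qpos': array([-1.37928993e+00,  5.28338579e-02,  1.40170902e+00,  8.81243620e-06,
        1.68858998e+00, -7.02985615e-02]), 'qvel': array([-0.00069678,  0.00226443, -0.00030982,  0.00110495,  0.00165086,
        0.0004273 ]), 'joint_efforts': array([ 1.78070204e-03, -3.81673479e+01, -3.60181618e+01,  6.60987143e-05,
        6.32693816e-03,  9.28153213e-06]), 'tool_pos': array([ 0.13585234, -0.50681597,  0.23048187]), 'tcp_rot': array([-7.68953548e-04,  9.91444136e-01,  1.30529427e-01, -4.22746055e-05]), 'wrist_force': array([0.70538355, 0.37521817, 0.54624671]), 'torque': array([-0.03404044, -0.02454757, -0.03202343]), 'finger_force': 0.0, 'width': 0.08519192576731496}
[[549.85676729   0.         327.15796514]
 [  0.         549.85676729 232.96551921]
 [  0.           0.           1.        ]] [[-0.80929132 -0.58708901 -0.01934039]
 [-0.40677836  0.58388131 -0.70257667]
 [ 0.42376754 -0.56072195 -0.71134518]] [0.37689876 0.27778615 1.02666014]
[[545.89346033   0.         306.04203867]
 [  0.         545.89346033 249.17235947]
 [  0.           0.           1.        ]] [[ 0.01957679 -0.99969216  0.01524251]
 [-0.98301695 -0.0220281  -0.18218791]
 [ 0.18246759 -0.01141699 -0.98314558]] [-0.08037169  0.51116089  1.19287122]
```

View pics/scene0.png

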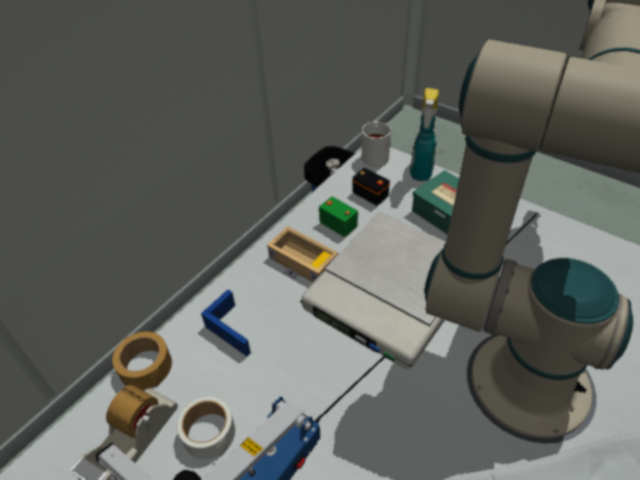

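View pics/top0.png

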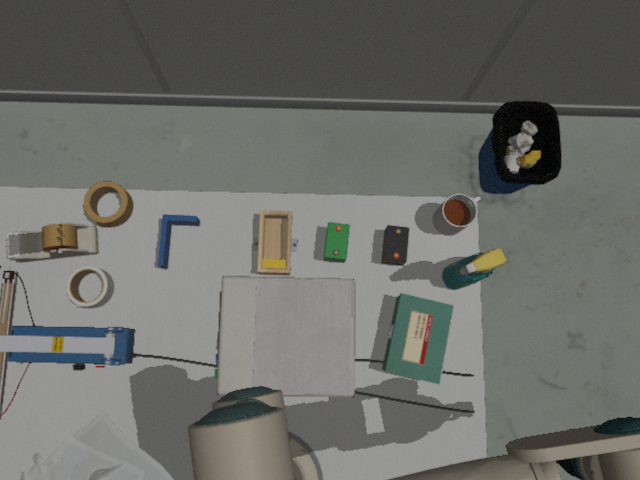

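The top view shows, at pixel positions:
- **Blue L bracket:** (175,240).
- **Plywood case:** (275,240), with its lip at (272,264), the near end.
- **Green look-alike:** (337,242).
- **Black battery block:** (396,245).
- **Mug:** (458,212).
- **Spray bottle:** (470,268).

The only black block with brass terminals is the one at (396,245). The other blue object, at (60,345), is a tool rather than an L shape. I'll measure and check this in one crop.

```bash
python3 - <<'E'
from h import *
import pickle
a,b=pickle.load(open("c0.pkl","rb"))
f=b["frame"]; hsv=cv2.cvtColor(f,cv2.COLOR_RGB2HSV)
def comp(m,box):
    x0,y0,x1,y1=box; z=np.zeros_like(m); z[y0:y1,x0:x1]=m[y0:y1,x0:x1]
    cs,_=cv2.findContours(z,cv2.RETR_EXTERNAL,cv2.CHAIN_APPROX_NONE); return max(cs,key=cv2.contourArea)
def rep(n,c,z):
    w=np.array([onz(b,u,v,z)[:2] for u,v in c[:,0,:]],np.float32)*1000
    r=cv2.minAreaRect(w); print(n,cv2.contourArea(c),np.round(r[0],1),np.round(r[1],1),r[2]); print(np.round(cv2.boxPoints(r),1).tolist())
    return w
br=comp(cv2.inRange(hsv,(105,100,40),(130,255,255)),(140,195,215,285)); 
w=rep("bracket",br,.048)
wood=comp(cv2.inRange(hsv,(8,50,80),(32,255,255)),(245,195,310,285)); rep("case",wood,.044)
yl=comp(cv2.inRange(hsv,(22,180,120),(32,255,255)),(245,195,310,285)); rep("lip",yl,.038)
bk=comp(cv2.inRange(hsv,(0,0,0),(179,255,75)),(375,215,420,275)); rep("batt",bk,.056)
gr=comp(cv2.inRange(hsv,(45,100,50),(75,255,255)),(315,210,360,275)); rep("green",gr,.056)
print("approx",[np.round(onz(b,*p[0],.048)[:2]*1000).tolist() for p in cv2.approxPolyDP(br,2.5,True)])
save("crop1.png",np.vstack([cv2.resize(f[195:285,145:305],(800,450//1)),])[:, :])
c1=cv2.resize(f[200:280,150:310],(800,400)//np.array(1)) if 0 else cv2.resize(f[195:285,140:300],None,fx=5,fy=3.3)
c2=cv2.resize(f[195:285,290:450],None,fx=5,fy=3.3)
save("crop1.png",np.vstack([c1,c2]))
E
```

```text
bracket 396.0 [526.8 223. ] [ 77.3 117.6] 88.5748291015625
[[467.1000061035156, 185.8000030517578], [584.5999755859375, 182.89999389648438], [586.5, 260.20001220703125], [469.0, 263.1000061035156]]
case 1953.0 [529.1   3.5] [ 74.1 147.7] 89.6661605834961
[[455.0, -33.099998474121094], [602.7000122070312, -34.0], [603.0999755859375, 40.099998474121094], [455.3999938964844, 41.0]]
lip 0.0 [473.6  20.6] [0. 0.] 0.0
[[473.6000061035156, 20.600000381469727], [473.6000061035156, 20.600000381469727], [473.6000061035156, 20.600000381469727], [473.6000061035156, 20.600000381469727]]
batt 857.0 [ 524.9 -270.1] [54.8 89.6] 84.51813507080078
[[477.70001220703125, -293.1000061035156], [566.9000244140625, -301.70001220703125], [572.0999755859375, -247.10000610351562], [482.8999938964844, -238.60000610351562]]
green 688.0 [ 532.6 -137.8] [48.2 81. ] 84.74101257324219
[[490.1000061035156, -158.10000610351562], [570.7000122070312, -165.5], [575.0999755859375, -117.5], [494.5, -110.0999984741211]]
approx [[584.0, 186.0], [585.0, 259.0], [469.0, 263.0], [469.0, 252.0], [487.0, 253.0], [490.0, 246.0], [531.0, 251.0], [531.0, 242.0], [559.0, 251.0], [559.0, 242.0], [571.0, 249.0], [573.0, 183.0]]
```

View pics/crop1.png

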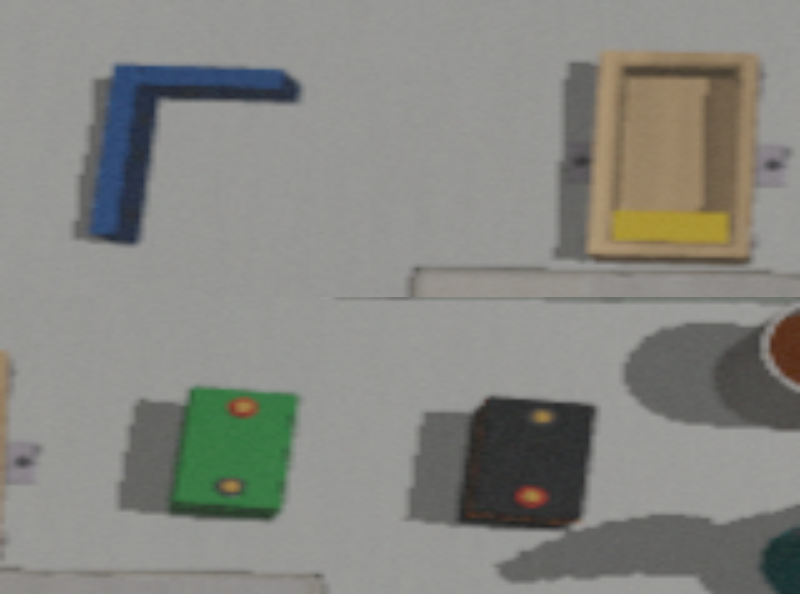

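The lower crop shows the battery at about (530,460): black, brass terminals and an orange trim. The green look-alike is at (240,455). The upper crop shows the L bracket at about (190,150) and the case with its yellow lip at (670,227). I'll move above the end of the bracket's upright.

Request:
move_arm(claw=[85, 85, 85, 60, 60, 60, 60, 60], delta_pos=[[442, 703, -30], [442, 703, -30], [442, 703, -30], [442, 703, -30], [442, 703, -30], [442, 703, -30], [442, 703, -30], [442, 703, -30]], yaw=[0.18, 0.36, 0.54, 0.72, 0.9, 1.08, 1.24, 1.24], squeeze=40)

```text
time_s: 1.1
tool_pos: [0.4025, -0.0821, 0.2131]
tcp_rot: [0.0, 0.73, 0.683, 0.0]
wrist_force: [0.9, -0.0, -0.1]
width: 0.06
finger_force: 0.0
```

Request:
move_arm(claw=[60, 60, 60, 60, 60, 60, 60], delta_pos=[[175, 278, -50], [175, 278, -50], [175, 278, -50], [175, 278, -50], [175, 278, -50], [175, 278, -50], [175, 278, -50]], yaw=[0, 0, 0, 0, 0, 0, 0])

```text
time_s: 1.98
tool_pos: [0.5766, 0.1948, 0.1617]
tcp_rot: [-0.001, 0.73, 0.683, -0.001]
wrist_force: [-0.5, -0.4, -0.8]
width: 0.0599
finger_force: 0.0
```

```bash
cat >> h.py <<'E'
from scipy.spatial.transform import Rotation as Ro
def wrist():
    s=env.get_state(); c=env.capture("wrist"); q=s["tcp_rot"]
    T=np.eye(4); T[:3,:3]=Ro.from_quat([q[1],q[2],q[3],q[0]]).as_matrix(); T[:3,3]=s["tool_pos"]
    c["T"]=T@np.array(c["tool_from_camera"]); c["s"]=s; return c
def won(c,u,v,z):
    K=np.array(c["mtx"]); x=(u-K[0,2])/K[0,0]; y=(v-K[1,2])/K[1,1]; r=np.hypot(x,y)+1e-9
    d=np.array([x/r*np.sin(r),y/r*np.sin(r),np.cos(r)]); d=c["T"][:3,:3]@d; o=c["T"][:3,3]
    return o+d*(z-o[2])/d[2]
def wproj(c,X):
    K=np.array(c["mtx"]); p=np.linalg.inv(c["T"])@np.array([*X,1.0]); r=np.arctan2(np.hypot(p[0],p[1]),p[2]); n=np.hypot(p[0],p[1])
    return np.array([K[0,2]+K[0,0]*r*p[0]/n, K[1,2]+K[1,1]*r*p[1]/n])
def rect(c,m,z,n,wr=True):
    cs,_=cv2.findContours(m,cv2.RETR_EXTERNAL,cv2.CHAIN_APPROX_NONE); k=max(cs,key=cv2.contourArea)
    g=won if wr else onz
    w=np.array([g(c,u,v,z)[:2] for u,v in k[:,0,:]],np.float32)*1000; r=cv2.minAreaRect(w)
    print(n,len(k),np.round(r[0],1),np.round(r[1],1),round(r[2],2),np.round(cv2.boxPoints(r)).tolist()); return k,w
E
python3 - <<'E'
from h import *
c=wrist(); s=c["s"]; print(s["tool_pos"],s["tcp_rot"],s["time_s"])
hsv=cv2.cvtColor(c["frame"],cv2.COLOR_RGB2HSV)
k,w=rect(c,cv2.inRange(hsv,(105,120,60),(130,255,255)),.048,"br")
print([(p[0].tolist(),np.round(won(c,*p[0],.048)[:2]*1000).tolist()) for p in cv2.approxPolyDP(k,4,True)])
save("w1.png",c["frame"])
E
```

```text
[0.5765981  0.19484032 0.16173151] [-5.24923057e-04  7.30454683e-01  6.82960110e-01 -1.08103255e-03] 1.975
br 562 [528.8 225.9] [ 75.3 116.6] 88.29 [[469.0, 190.0], [586.0, 186.0], [588.0, 262.0], [472.0, 265.0]]
[([335, 243], [586.0, 188.0]), ([331, 140], [588.0, 261.0]), ([171, 153], [472.0, 264.0]), ([171, 164], [471.0, 256.0]), ([258, 158], [537.0, 253.0]), ([277, 150], [550.0, 257.0]), ([282, 156], [553.0, 253.0]), ([315, 155], [576.0, 252.0]), ([320, 245], [575.0, 188.0])]
```

View pics/w1.png

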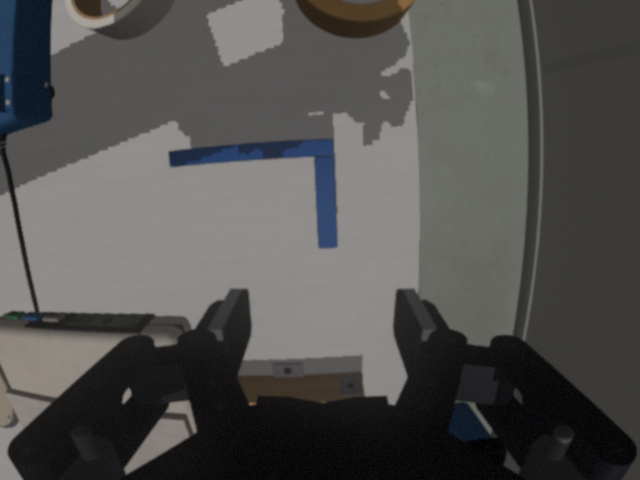

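The wrist picture shows the bracket as a blue L: its corner is at (330,145), the upright's top end at (328,245) and the foot tip at (171,158). I'll lower onto the upright's end and close.

Request:
move_arm(claw=[50, 45, 45, 45, 0, 0, 0, 0], delta_pos=[[3, 2, -50], [3, 2, -105], [3, 2, -150], [3, 2, -155], [3, 2, -155], [3, 2, -155], [3, 2, -155], [3, 2, -155]], yaw=[0.03, 0.03, 0.03, 0.03, 0.03, 0.03, 0.03, 0.03], squeeze=25)

```text
time_s: 3.02
tool_pos: [0.5814, 0.196, 0.0115]
tcp_rot: [0.001, 0.721, 0.693, 0.002]
wrist_force: [-1.9, -2.2, 7.9]
width: 0.014
finger_force: 24.6
```

Request:
move_arm(claw=[0, 0, 0, 0, 0, 0, 0, 0], delta_pos=[[0, 0, 5], [0, 5, 13], [0, 10, 20], [0, 16, 28], [0, 24, 33], [0, 32, 39], [0, 40, 43], [0, 40, 43]], yaw=[0, 0, 0, 0, 0, 0, 0, 0], squeeze=22)

```text
time_s: 4.03
tool_pos: [0.5799, 0.2367, 0.0516]
tcp_rot: [0.0, 0.72, 0.694, 0.0]
wrist_force: [-0.2, -0.2, -4.4]
width: 0.0137
finger_force: 21.7
```

```bash
python3 - <<'E'
from h import *
c=wrist(); s=c["s"]; print(s["tool_pos"],s["wrist_force"],s["torque"],s["time_s"])
a=env.capture("scene")
save("w2.png",np.hstack([cv2.resize(c["frame"],(400,300)),cv2.resize(a["frame"][240:390,150:350],(400,300))]))
E
```

```text
[0.57994193 0.23666437 0.05161273] [-0.23204398 -0.18370906 -4.42120665] [-0.1889385  -0.13550057 -0.0286143 ] 4.025
```

View pics/w2.png

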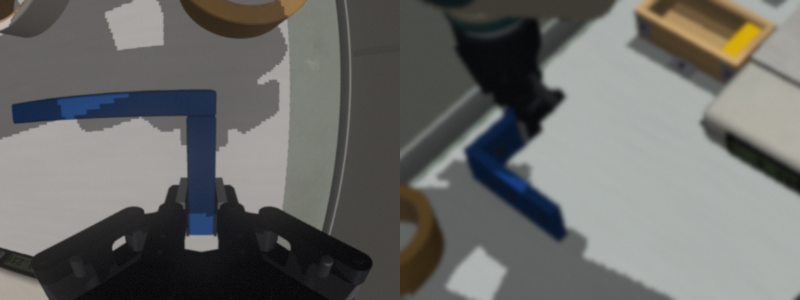

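The left half shows the bracket still gripped and unrotated, its upright in the pads at about (202,190). The right half shows it level in the air with the foot end at (560,235). The grip carries the whole weight and doesn't pivot, so I'll try shaking it at the minimum grip force.

Request:
move_arm(claw=[0, 0, 0, 0, 0, 0, 0, 0], delta_pos=[[0, 0, 60], [0, 0, 10], [0, 0, 70], [0, 0, 10], [0, 0, 70], [0, 0, 10], [0, 0, 70], [0, 0, 70]], yaw=[0, 0, 0, 0, 0, 0, 0, 0], squeeze=20)

```text
time_s: 5.12
tool_pos: [0.582, 0.2363, 0.1255]
tcp_rot: [0.002, 0.721, 0.693, 0.003]
wrist_force: [0.7, 0.2, -3.1]
width: 0.0137
finger_force: 21.4
```

```bash
cat > look.py <<'E'
from h import *
import sys
c=wrist(); s=c["s"]; print(s["tool_pos"],s["wrist_force"],s["torque"],s["time_s"],s["width"],s["finger_force"])
hsv=cv2.cvtColor(c["frame"],cv2.COLOR_RGB2HSV); m=cv2.inRange(hsv,(105,120,30),(130,255,255)); m[:,:10]=0
k=max(cv2.findContours(m,cv2.RETR_EXTERNAL,cv2.CHAIN_APPROX_NONE)[0],key=cv2.contourArea)
print([p[0].tolist() for p in cv2.approxPolyDP(k,5,True)])
save(sys.argv[1],c["frame"])
E
python3 look.py w3.png
```

```text
[0.58198341 0.23628446 0.12545545] [ 0.68682334  0.21428819 -3.12293932] [-0.00038595 -0.20023243 -0.02410017] 5.125 0.01365289212533302 21.431714594364166
[[114, 202], [109, 214], [118, 232], [123, 227], [122, 235], [127, 230], [126, 237], [134, 238], [122, 243], [136, 270], [304, 273], [308, 384], [336, 385], [339, 309], [332, 292], [330, 300], [328, 288], [320, 290], [325, 278], [318, 278], [319, 265], [311, 263], [321, 259], [316, 237], [309, 239], [315, 232], [305, 211], [316, 208], [302, 205], [309, 204], [299, 201], [304, 197]]
```

View pics/w3.png

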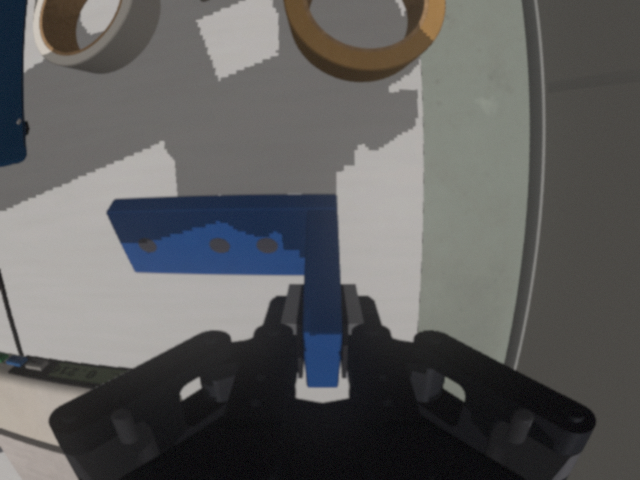

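The wrist view shows the bracket has rolled well up in the grip. The foot's top face with its three holes is visible, spanning (120–305, 210–270), with a thin side face above it. I'll work out the angle.

```bash
cat > ang.py <<'E'
from h import *
c=wrist(); print(c["s"]["time_s"])
Y,Z=c["s"]["tool_pos"][1:]; Z+=.019
for th in range(0,101,10):
    t=np.radians(th); 
    # lying: z_b=-Y, y_b=+Z ; rotate by th so z_b -> up
    zb=np.array([-np.cos(t),np.sin(t)]); yb=np.array([np.sin(t),np.cos(t)])
    o=[]
    for y,z in((24,0),(24,12),(-24,12),(-24,0)):
        p=np.array([Y,Z])+((y-6)*yb+(z-66.5)*zb)/1000
        o+= [round(wproj(c,[.53,*p])[1])]
    print(th,o)
E
python3 ang.py
```

```text
5.175
0 [159, 198, 180, 152]
10 [151, 186, 191, 164]
20 [149, 181, 204, 179]
30 [153, 181, 219, 196]
40 [161, 185, 235, 215]
50 [173, 193, 253, 234]
60 [187, 203, 271, 254]
70 [203, 216, 290, 275]
80 [220, 230, 309, 297]
90 [239, 245, 328, 318]
100 [258, 262, 348, 340]
```

Comparing rows puts the roll at about 61 degrees, past the 50-degree tipping point. I'll lower until the foot edge touches, roll it on a little, then release.

Request:
move_arm(claw=[0, 0, 0, 0, 0, 0, 40, 40], delta_pos=[[0, 0, -40], [0, 0, -62], [0, 0, -68], [0, 8, -69], [0, 16, -70], [0, 22, -71], [0, 22, -71], [0, 22, -71]], yaw=[0, 0, 0, 0, 0, 0, 0, 0])

```text
time_s: 6.22
tool_pos: [0.5797, 0.2577, 0.0498]
tcp_rot: [-0.0, 0.721, 0.693, -0.0]
wrist_force: [0.4, 0.3, 0.5]
width: 0.04
finger_force: 0.0
```

Request:
move_arm(claw=[50, 50, 50, 50], delta_pos=[[0, 0, 0], [0, 0, 60], [0, -40, 120], [0, -60, 140]], yaw=[0, 0, 0, 0])

```text
time_s: 6.72
tool_pos: [0.5807, 0.1971, 0.1941]
tcp_rot: [0.001, 0.721, 0.693, 0.002]
wrist_force: [0.4, -0.5, 0.7]
width: 0.0503
finger_force: 0.0
```

```bash
python3 look.py w4.png; python3 - <<'E'
from h import *
a=env.capture("scene");b=env.capture("top");import pickle;pickle.dump((a,b),open("c1.pkl","wb"))
c=cv2.imread("pics/w4.png")[:,:,::-1]
save("v4.png",np.hstack([cv2.resize(c,(400,300)),cv2.resize(b["frame"][180:300,110:310],(400,300))]))
E
```

```text
[0.58067263 0.19709472 0.19406646] [ 0.42845582 -0.4757645   0.74810633] [-0.0138165  -0.04053833  0.00847187] 6.725 0.050284163903820664 0.0
[[324, 112], [195, 125], [196, 173], [305, 168], [311, 176], [325, 176]]
```

View pics/v4.png

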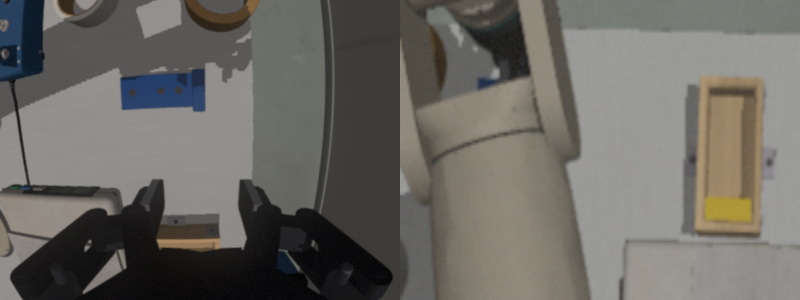

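The left half shows the bracket standing on its foot at about (165,90), with the upright's top face at (200,90). Step 1 is done. I'll locate it and the case.

```bash
python3 - <<'E'
from h import *
c=wrist();print(c["s"]["tool_pos"],c["s"]["tcp_rot"])
for p in((195,125),(196,173)): print(p,np.round(won(c,*p,.012)*1000))
for p in((324,112),(325,176),(311,176)): print(p,np.round(won(c,*p,.078)*1000))
a=cv2.cvtColor(c["frame"],cv2.COLOR_RGB2HSV)
import pickle
b=pickle.load(open("c1.pkl","rb"))[1]; f=b["frame"]; hsv=cv2.cvtColor(f,cv2.COLOR_RGB2HSV)
def box(m,x0,y0,x1,y1):
    z=np.zeros_like(m); z[y0:y1,x0:x1]=m[y0:y1,x0:x1]; return z
rect(b,box(cv2.inRange(hsv,(8,50,60),(35,255,255)),245,195,310,285),.044,"case",False)
k,w=rect(b,box(cv2.inRange(hsv,(22,185,100),(35,255,255)),255,250,300,280),.038,"lip",False)
E
```

```text
[0.58069401 0.19717357 0.19213896] [0.00084406 0.72140234 0.69251349 0.00173598]
(195, 125) [473. 286.  12.]
(196, 173) [471. 243.  12.]
(324, 112) [587. 284.  78.]
(325, 176) [585. 239.  78.]
(311, 176) [576. 240.  78.]
case 184 [528.8   3.5] [ 74.2 148. ] 89.61 [[455.0, -33.0], [603.0, -34.0], [603.0, 40.0], [455.0, 41.0]]Traceback (most recent call last):
  File "<stdin>", line 11, in <module>
  File "h.py", line 24, in rect
    cs,_=cv2.findContours(m,cv2.RETR_EXTERNAL,cv2.CHAIN_APPROX_NONE); k=max(cs,key=cv2.contourArea)
                                                                        ~~~^^^^^^^^^^^^^^^^^^^^^^^^
ValueError: max() iterable argument is empty
```

Request:
move_arm(claw=[85, 85, 85, 85, 85, 85, 85, 85], delta_pos=[[0, 10, 0], [0, 20, 0], [0, 30, 0], [0, 40, 0], [0, 50, 0], [0, 60, 0], [0, 65, -5], [0, 65, -10]], yaw=[0.18, 0.36, 0.54, 0.72, 0.9, 1.08, 1.26, 1.44])

```text
time_s: 7.92
tool_pos: [0.5787, 0.2642, 0.1772]
tcp_rot: [-0.002, 0.081, 0.997, -0.001]
wrist_force: [0.2, -0.2, -0.4]
width: 0.0853
finger_force: 0.0
```

Request:
move_arm(claw=[85, 85], delta_pos=[[0, 0, -20], [0, 0, -20]], yaw=[0.13, 0.13])

```text
time_s: 8.18
tool_pos: [0.578, 0.2632, 0.156]
tcp_rot: [-0.003, 0.02, 1.0, -0.001]
wrist_force: [0.1, 0.0, -0.9]
width: 0.0851
finger_force: 0.0
```

```bash
python3 look.py w5.png; python3 - <<'E'
from h import *
s=env.get_state();print(s["tcp_rot"],s["qpos"])
E
```

```text
[0.57804849 0.26323763 0.15596502] [ 0.08742711  0.02241961 -0.88558829] [0.07406025 0.0169369  0.00714885] 8.175 0.0850698532877473 0.0
[[346, 88], [287, 90], [293, 222], [349, 218]]
[-2.17820306e-03  2.08362045e-02  9.99780248e-01 -7.50280539e-04] [ 3.68787822e-01  3.99413980e-01  1.14566151e+00  2.66772293e-04
  1.60111704e+00 -1.16032550e+00]
```

View pics/w5.png

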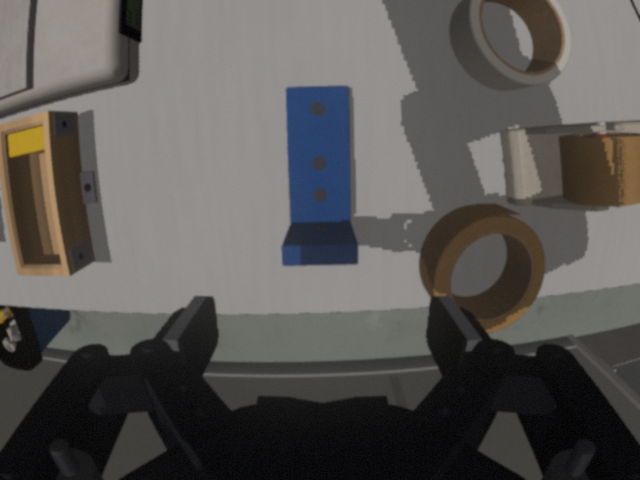

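The wrist view looks back along the bracket. The foot tip is at (318,88) and the upright's top face lies between (283,245) and (357,263). I'll work out the grasp offset.

```bash
python3 - <<'E'
from h import *
c=wrist();print(c["s"]["tool_pos"])
for p in((283,263),(357,263),(283,245),(357,245)): print(p,np.round(won(c,*p,.078)*1000))
for p in((287,88),(349,86)): print(p,np.round(won(c,*p,.012)*1000))
E
```

```text
[0.57871644 0.26329606 0.15772238]
(283, 263) [587. 238.  78.]
(357, 263) [589. 285.  78.]
(283, 245) [575. 239.  78.]
(357, 245) [577. 285.  78.]
(287, 88) [470. 241.  12.]
(349, 86) [470. 288.  12.]
```

Request:
move_arm(claw=[75, 75, 75, 0, 0, 0, 0], delta_pos=[[4, -1, -50], [4, -1, -95], [4, -1, -108], [4, -1, -108], [4, -1, -108], [4, -1, -108], [4, -1, -108]], yaw=[0.01, 0.01, 0.01, 0.01, 0.01, 0.01, 0.01], squeeze=30)

```text
time_s: 9.15
tool_pos: [0.5852, 0.2623, 0.0548]
tcp_rot: [0.002, 0.015, 1.0, 0.001]
wrist_force: [0.6, -0.4, 6.9]
width: 0.0472
finger_force: 34.6
```

Request:
move_arm(claw=[0, 0, 0, 0, 0, 0, 0, 0], delta_pos=[[0, 0, 60], [0, 0, 115], [0, 0, 60], [0, 0, 115], [0, 0, 60], [0, 0, 115], [0, 0, 115], [0, 0, 115]], yaw=[0, 0, 0, 0, 0, 0, 0, 0], squeeze=20)

```text
time_s: 10.15
tool_pos: [0.5842, 0.262, 0.1676]
tcp_rot: [0.001, 0.015, 1.0, 0.0]
wrist_force: [-0.7, 0.4, -4.7]
width: 0.0476
finger_force: 30.4
```

```bash
cat > tilt.py <<'E'
from h import *
import sys
c=wrist(); s=c["s"]; print(s["time_s"],s["tool_pos"],s["wrist_force"],s["torque"],s["width"])
hsv=cv2.cvtColor(c["frame"],cv2.COLOR_RGB2HSV); m=cv2.inRange(hsv,(105,120,30),(130,255,255)); m[:,:200]=0;m[:,440:]=0
k=max(cv2.findContours(m,cv2.RETR_EXTERNAL,cv2.CHAIN_APPROX_NONE)[0],key=cv2.contourArea)
print([p[0].tolist() for p in cv2.approxPolyDP(k,5,True)])
if len(sys.argv)>1: save(sys.argv[1],c["frame"])
X,Y,Z=s["tool_pos"]; Z+=.019
h=float(sys.argv[2]) if len(sys.argv)>2 else 70
gx=float(sys.argv[3]) if len(sys.argv)>3 else 55
for th in range(-5,46,5):
    t=np.radians(th); xb=np.array([np.cos(t),np.sin(t)]); zb=np.array([-np.sin(t),np.cos(t)])
    o=[]
    for x,z in((-60,0),(-60,12),(46,12),(46,78),(60,78)):
        p=np.array([X,Z])+((x-gx)*xb+(z-h)*zb)/1000
        l=wproj(c,[p[0],Y-.024,p[1]]); r=wproj(c,[p[0],Y+.024,p[1]]); o.append((round(l[1]),round(r[0]-l[0])))
    print(th,o)
E
python3 tilt.py w6.png
```

```text
10.15 [0.58415982 0.26204673 0.16760596] [-0.73161891  0.44427391 -4.68060489] [ 6.63997326e-05 -1.84732196e-02 -2.09661859e-02] 0.04758260714315755
[[285, 105], [280, 285], [303, 285], [310, 293], [268, 299], [270, 304], [260, 298], [260, 330], [383, 331], [384, 299], [344, 294], [350, 294], [347, 287], [363, 285], [360, 105]]
-5 [(37, 98), (32, 105), (247, 94), (318, 137), (349, 130)]
0 [(52, 93), (46, 99), (256, 93), (315, 137), (349, 131)]
5 [(67, 89), (61, 95), (265, 92), (312, 137), (348, 132)]
10 [(82, 85), (76, 90), (274, 91), (310, 136), (346, 132)]
15 [(98, 82), (90, 87), (283, 91), (307, 135), (345, 133)]
20 [(113, 79), (105, 83), (293, 90), (305, 135), (343, 134)]
25 [(129, 77), (120, 81), (302, 90), (303, 134), (342, 134)]
30 [(145, 74), (135, 78), (311, 90), (301, 133), (340, 134)]
35 [(160, 73), (150, 76), (321, 90), (300, 132), (338, 135)]
40 [(176, 71), (166, 74), (330, 90), (298, 131), (336, 135)]
45 [(192, 70), (181, 72), (340, 90), (297, 130), (334, 135)]
```

```bash
for g in "74 56" "78 56" "78 53"; do echo $g; python3 tilt.py w6b.png $g | tail -8 | head -6; done
```

```text
74 56
10 [(83, 84), (76, 88), (271, 90), (304, 132), (340, 129)]
15 [(99, 81), (92, 85), (281, 89), (302, 132), (339, 129)]
20 [(115, 78), (107, 82), (290, 88), (301, 131), (338, 130)]
25 [(131, 75), (122, 79), (300, 88), (300, 130), (338, 130)]
30 [(146, 73), (137, 77), (310, 88), (299, 129), (337, 131)]
35 [(162, 71), (153, 75), (320, 88), (299, 128), (336, 131)]
78 56
10 [(85, 82), (79, 87), (270, 88), (301, 129), (336, 126)]
15 [(101, 79), (94, 83), (280, 87), (301, 128), (336, 126)]
20 [(117, 76), (110, 80), (290, 87), (300, 127), (336, 126)]
25 [(133, 74), (125, 78), (300, 86), (300, 126), (337, 127)]
30 [(149, 72), (141, 75), (311, 86), (300, 125), (337, 127)]
35 [(165, 70), (156, 73), (321, 86), (301, 125), (337, 127)]
78 53
10 [(90, 82), (84, 87), (275, 88), (309, 128), (343, 125)]
15 [(106, 79), (99, 84), (285, 87), (308, 127), (344, 125)]
20 [(122, 77), (114, 81), (295, 87), (308, 127), (344, 126)]
25 [(138, 74), (129, 78), (306, 86), (308, 126), (344, 127)]
30 [(153, 72), (145, 76), (316, 86), (308, 126), (344, 127)]
35 [(169, 71), (160, 74), (326, 86), (308, 125), (344, 128)]
```

View pics/w6.png

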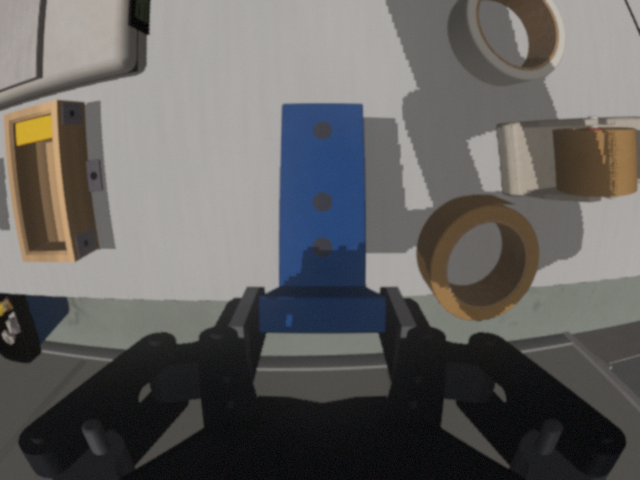

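The wrist view shows the bracket hanging from the pads with the foot tip at (322,104) and the upright's top at (322,315), tilted about 18 degrees, tip down. A bit more shaking should bring it nearer 30.

Request:
move_arm(claw=[0, 0, 0, 0, 0, 0, 0], delta_pos=[[0, 0, -60], [0, 0, 0], [0, 0, -60], [0, 0, 0], [0, 0, -60], [0, 0, 0], [0, 0, 0]], yaw=[0, 0, 0, 0, 0, 0, 0], squeeze=20)

```text
time_s: 11.22
tool_pos: [0.5857, 0.2626, 0.1722]
tcp_rot: [0.004, 0.015, 1.0, 0.002]
wrist_force: [0.7, 0.2, -2.5]
width: 0.0474
finger_force: 28.7
```

```bash
python3 tilt.py w7.png 78 56
```

```text
11.225 [0.58573144 0.2626227  0.17220882] [ 0.70792693  0.19511554 -2.46429657] [ 0.04316685  0.00577086 -0.07316418] 0.047362884967107804
[[290, 141], [284, 299], [266, 304], [261, 330], [382, 333], [382, 301], [363, 298], [360, 142]]
-5 [(36, 95), (32, 101), (240, 91), (304, 131), (335, 125)]
0 [(52, 90), (47, 96), (249, 90), (303, 130), (336, 125)]
5 [(68, 86), (62, 91), (259, 89), (302, 129), (336, 125)]
10 [(84, 83), (78, 87), (269, 88), (302, 129), (337, 126)]
15 [(100, 79), (93, 84), (279, 87), (301, 128), (337, 126)]
20 [(116, 77), (108, 81), (289, 87), (301, 127), (337, 126)]
25 [(132, 74), (124, 78), (300, 86), (301, 126), (337, 126)]
30 [(148, 72), (139, 76), (310, 86), (301, 126), (337, 127)]
35 [(164, 71), (155, 74), (320, 86), (301, 125), (337, 127)]
40 [(180, 69), (170, 72), (331, 86), (301, 124), (337, 127)]
45 [(196, 68), (186, 70), (341, 87), (302, 123), (337, 128)]
```

Request:
move_arm(claw=[0, 0, 0, 0, 0, 0, 0, 0], delta_pos=[[0, 0, 10], [-3, -40, 25], [-6, -85, 25], [-10, -130, 25], [-15, -175, 25], [-18, -220, 25], [-18, -250, 25], [-18, -259, 25]], yaw=[0, 0.01, 0.02, 0.025, 0.025, 0.025, 0.025, 0.025], squeeze=40)

```text
time_s: 12.28
tool_pos: [0.5657, 0.0012, 0.1919]
tcp_rot: [-0.0, 0.004, 1.0, -0.0]
wrist_force: [0.8, -0.0, -4.5]
width: 0.0468
finger_force: 48.0
```

```bash
python3 tilt.py w8.png 76 56
```

```text
12.275 [0.56568909 0.0012398  0.19188013] [ 0.8074372  -0.03310225 -4.54417472] [ 0.01483694 -0.02840542 -0.00894486] 0.04675003587532535
[[290, 141], [285, 301], [265, 310], [261, 330], [381, 333], [381, 300], [362, 297], [360, 142]]
-5 [(36, 95), (31, 101), (240, 92), (305, 133), (337, 126)]
0 [(52, 90), (46, 96), (250, 91), (304, 132), (337, 127)]
5 [(67, 86), (61, 92), (260, 90), (302, 131), (337, 127)]
10 [(83, 83), (77, 88), (269, 89), (301, 130), (337, 127)]
15 [(99, 80), (92, 84), (279, 88), (300, 130), (336, 128)]
20 [(115, 77), (107, 81), (289, 88), (299, 129), (336, 128)]
25 [(131, 75), (123, 78), (299, 87), (299, 128), (336, 128)]
30 [(147, 73), (138, 76), (310, 87), (298, 127), (335, 129)]
35 [(163, 71), (153, 74), (320, 87), (298, 127), (335, 129)]
40 [(179, 69), (169, 72), (330, 87), (298, 126), (334, 129)]
45 [(195, 68), (185, 71), (340, 88), (299, 125), (334, 130)]
```

View pics/w8.png

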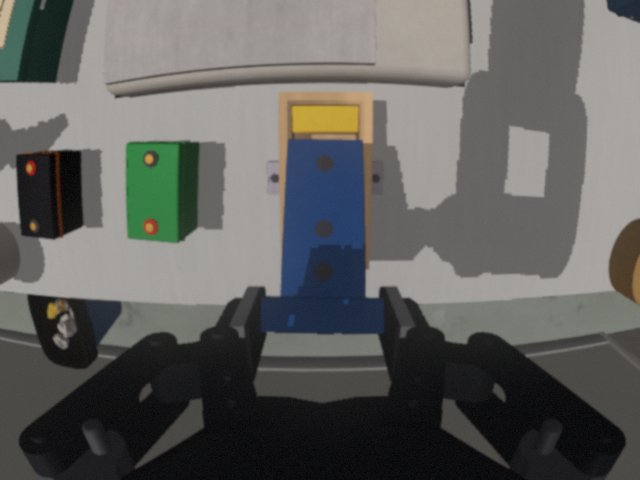

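The wrist view shows the tilted foot over the case. The lip spans (292–358, 105–132), the case's near rim is at row 93 between columns 278 and 372, and the foot tip is at row 141. I'll compute the offsets.

```bash
python3 - <<'E'
from h import *
c=wrist(); s=c["s"]; print(s["tool_pos"])
f=cv2.cvtColor(c["frame"],cv2.COLOR_RGB2HSV)
print([(r,f[r,330].tolist()) for r in range(88,146,2)])
for n,p,z in(("rimL",(278,93),.044),("rimR",(372,93),.044),("rimLb",(270+12,160),.044),("lipL",(292,132),.038),("lipR",(358,132),.038),("lipfar",(325,105),.038),
  ("sideR",(371,200),.044)): print(n,np.round(won(c,*p,z)*1000,1))
m=cv2.inRange(f,(22,150,60),(32,255,255)); m[:,:250]=0;m[:,400:]=0;m[160:]=0
rect(c,m,.038,"lip")
z=s["tool_pos"][2]-.105+.0104
for p in((290,141),(360,141)): print("tip upper",np.round(won(c,*p,z)*1000,1))
E
```

```text
[0.56576762 0.0012132  0.19190599]
[(88, [18, 15, 168]), (90, [16, 29, 170]), (92, [16, 82, 177]), (94, [16, 99, 178]), (96, [16, 98, 180]), (98, [17, 99, 178]), (100, [15, 99, 163]), (102, [16, 99, 154]), (104, [17, 115, 137]), (106, [22, 177, 182]), (108, [23, 180, 195]), (110, [23, 181, 194]), (112, [23, 184, 193]), (114, [23, 183, 194]), (116, [23, 183, 194]), (118, [23, 178, 196]), (120, [23, 182, 195]), (122, [23, 182, 193]), (124, [22, 181, 194]), (126, [23, 180, 194]), (128, [23, 183, 192]), (130, [22, 181, 187]), (132, [18, 144, 136]), (134, [17, 103, 149]), (136, [16, 99, 176]), (138, [15, 83, 153]), (140, [118, 60, 102]), (142, [111, 126, 105]), (144, [111, 126, 105])]
rimL [461.7 -31.7  44. ]
rimR [462.   40.7  44. ]
rimLb [514.5 -29.4  44. ]
lipL [492.6 -21.7  38. ]
lipR [492.9  30.3  38. ]
lipfar [471.4   4.4  38. ]
sideR [546.7  40.5  44. ]
lip 170 [481.7   4.3] [50.4 19.4] 89.65 [[472.0, -21.0], [491.0, -21.0], [492.0, 29.0], [472.0, 30.0]]
tip upper [499.3 -18.3  97.3]
tip upper [499.6  25.9  97.3]
```

Request:
move_arm(claw=[0, 0, 0, 0, 0, 0], delta_pos=[[-1, 1, -10], [-1, 1, -30], [-1, 1, -50], [-1, 1, -65], [-1, 1, -75], [-1, 1, -75]], yaw=[0.003, 0.003, 0.003, 0.003, 0.003, 0.003], squeeze=30)

```text
time_s: 13.12
tool_pos: [0.5645, 0.0043, 0.1164]
tcp_rot: [-0.001, 0.001, 1.0, 0.0]
wrist_force: [-0.1, 0.9, -4.5]
width: 0.0467
finger_force: 48.0
```

```bash
python3 tilt.py w9.png 76 56
```

```text
13.125 [0.56448678 0.00432755 0.116429  ] [-0.05102028  0.93132795 -4.54177512] [ 0.0045269  -0.00322238  0.03103327] 0.04672277450144407
[[296, 141], [287, 170], [286, 301], [276, 301], [276, 317], [263, 318], [262, 330], [382, 332], [381, 298], [361, 298], [359, 149], [346, 142]]
-5 [(35, 95), (31, 101), (240, 92), (305, 133), (336, 126)]
0 [(51, 90), (46, 96), (250, 91), (303, 132), (336, 127)]
5 [(67, 86), (61, 92), (259, 90), (302, 131), (336, 127)]
10 [(83, 83), (76, 88), (269, 89), (301, 130), (336, 127)]
15 [(99, 80), (92, 84), (279, 88), (300, 130), (336, 128)]
20 [(115, 77), (107, 81), (289, 88), (299, 129), (336, 128)]
25 [(131, 75), (122, 78), (299, 87), (298, 128), (336, 128)]
30 [(147, 73), (138, 76), (309, 87), (298, 127), (335, 129)]
35 [(163, 71), (153, 74), (320, 87), (298, 127), (335, 129)]
40 [(179, 69), (169, 72), (330, 87), (298, 126), (334, 129)]
45 [(195, 68), (184, 71), (340, 88), (298, 125), (333, 130)]
```

View pics/w9.png

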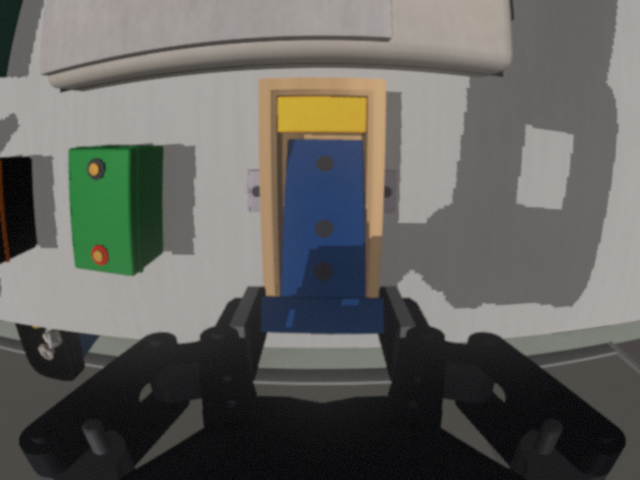

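The wrist view shows the foot inside the mouth, its tip (288–361, 141) just clear of the lip edge at row 132. The side gaps are nearly even. I'll lower to the floor, slide the tip under the lip and begin letting the upright down.

Request:
move_arm(claw=[0, 0, 0, 0, 0, 0, 0, 0], delta_pos=[[0, -1, -4], [-6, -1, -4], [-12, -1, -4], [-17, -1, -4], [-14, -1, -7], [-11, -1, -10], [-8, -1, -13], [-8, -1, -13]], yaw=[0, 0, 0, 0, 0, 0, 0, 0], squeeze=20)

```text
time_s: 14.18
tool_pos: [0.5591, 0.003, 0.1068]
tcp_rot: [0.003, 0.001, 1.0, 0.0]
wrist_force: [5.5, 1.1, 9.7]
width: 0.0471
finger_force: 50.1
```

```bash
python3 tilt.py w10.png 76 56
```

```text
14.175 [0.55912234 0.00304914 0.10679804] [5.5182031  1.10638889 9.67992965] [ 0.24794668 -0.58627891 -0.08095828] 0.04714658561105937
[[294, 142], [284, 181], [281, 295], [306, 298], [275, 302], [280, 303], [271, 316], [262, 316], [262, 331], [382, 333], [382, 300], [358, 298], [364, 293], [361, 145], [335, 143], [324, 156], [313, 143]]
-5 [(34, 96), (30, 102), (240, 92), (305, 133), (337, 126)]
0 [(50, 91), (45, 97), (249, 91), (304, 132), (337, 127)]
5 [(66, 87), (60, 92), (259, 90), (302, 131), (337, 127)]
10 [(82, 83), (75, 88), (269, 89), (301, 131), (337, 127)]
15 [(98, 80), (91, 84), (279, 88), (300, 130), (337, 128)]
20 [(114, 77), (106, 81), (289, 88), (299, 129), (336, 128)]
25 [(130, 75), (121, 79), (299, 87), (299, 128), (336, 128)]
30 [(146, 73), (137, 76), (309, 87), (299, 127), (336, 129)]
35 [(162, 71), (152, 74), (319, 87), (298, 127), (335, 129)]
40 [(178, 69), (168, 72), (329, 87), (298, 126), (335, 129)]
45 [(194, 68), (183, 71), (339, 88), (299, 125), (334, 129)]
```

Request:
move_arm(claw=[46.5, 46.5, 46.5, 46.5, 46.5, 46.5, 46.5], delta_pos=[[-2, 0, 0], [-2, 0, -3], [0, 0, -6], [3, 0, -9], [6, 0, -12], [8, 0, -15], [8, 0, -15]], yaw=[0, 0, 0, 0, 0, 0, 0], squeeze=20)

```text
time_s: 15.1
tool_pos: [0.5667, 0.0029, 0.0911]
tcp_rot: [0.003, 0.001, 1.0, -0.0]
wrist_force: [6.8, 0.1, 6.2]
width: 0.0469
finger_force: 51.7
```

```bash
python3 tilt.py w11.png 76 56
```

```text
15.1 [0.56670093 0.00285645 0.0911302 ] [6.84666613 0.11135528 6.22369718] [ 0.06213906 -0.51531081 -0.03655763] 0.046944467972980776
[[291, 129], [280, 206], [280, 280], [307, 281], [309, 289], [302, 289], [310, 296], [301, 305], [266, 308], [262, 336], [382, 338], [383, 306], [359, 304], [363, 296], [356, 305], [352, 300], [365, 288], [364, 131]]
-5 [(35, 95), (30, 102), (240, 92), (305, 133), (337, 126)]
0 [(50, 91), (45, 96), (249, 91), (304, 132), (337, 127)]
5 [(66, 87), (60, 92), (259, 90), (302, 131), (337, 127)]
10 [(82, 83), (75, 88), (269, 89), (301, 131), (337, 127)]
15 [(98, 80), (91, 84), (279, 88), (300, 130), (336, 128)]
20 [(114, 77), (106, 81), (289, 88), (299, 129), (336, 128)]
25 [(130, 75), (121, 79), (299, 87), (299, 128), (336, 128)]
30 [(146, 73), (137, 76), (309, 87), (298, 127), (335, 129)]
35 [(162, 71), (152, 74), (319, 87), (298, 127), (335, 129)]
40 [(178, 69), (168, 72), (329, 87), (298, 126), (334, 129)]
45 [(194, 68), (184, 71), (339, 88), (299, 125), (334, 130)]
```

Request:
move_arm(claw=[46.5, 46.5, 46.5, 46.5, 46.5, 46.5, 46.5, 46.5], delta_pos=[[4, 0, -3], [8, 0, -7], [11, 0, -11], [15, 0, -15], [18, 0, -19], [20, 0, -23], [21, 0, -26], [21, 0, -26]], yaw=[0, 0, 0, 0, 0, 0, 0, 0])

```text
time_s: 16.15
tool_pos: [0.5856, 0.003, 0.0654]
tcp_rot: [-0.0, 0.001, 1.0, 0.0]
wrist_force: [-6.9, 1.6, 18.4]
width: 0.0462
finger_force: 53.7
```

```bash
python3 tilt.py w12.png 76 56|head -6
```

```text
16.15 [0.58557769 0.00297523 0.06536251] [-6.94229426  1.61328817 18.43721227] [0.17735164 1.47055659 0.10490509] 0.04623333930035602
[[291, 90], [283, 121], [289, 123], [278, 121], [284, 215], [280, 251], [303, 259], [302, 271], [298, 266], [291, 274], [299, 276], [294, 290], [300, 299], [289, 309], [261, 310], [262, 337], [381, 338], [385, 312], [374, 304], [381, 300], [377, 294], [368, 294], [371, 284], [364, 287], [368, 279], [356, 258], [365, 253], [368, 93]]
-5 [(35, 95), (31, 101), (240, 92), (305, 133), (336, 126)]
0 [(51, 90), (46, 96), (250, 91), (303, 132), (336, 127)]
5 [(67, 86), (61, 92), (259, 90), (302, 131), (336, 127)]
10 [(83, 83), (76, 88), (269, 89), (301, 130), (336, 127)]
```

Request:
move_arm(claw=[46.5, 65, 75, 75, 75, 75], delta_pos=[[-1, 0, 2], [-1, 0, 2], [-1, 0, 2], [-1, 0, 40], [-1, 0, 90], [-1, 0, 110]], yaw=[0, 0, 0, 0, 0, 0])

```text
time_s: 16.95
tool_pos: [0.5856, 0.0028, 0.1763]
tcp_rot: [0.002, 0.001, 1.0, -0.0]
wrist_force: [-0.9, 0.9, -0.6]
width: 0.0749
finger_force: 0.0
```

```bash
cat > chk.py <<'E'
from h import *
import sys
c=wrist(); s=c["s"]; print(s["time_s"],s["tool_pos"],s["wrist_force"])
f=c["frame"]; hsv=cv2.cvtColor(f,cv2.COLOR_RGB2HSV)
m=cv2.inRange(hsv,(105,100,30),(130,255,255)); m[:,:230]=0;m[:,420:]=0;m[340:]=0
k=max(cv2.findContours(m,cv2.RETR_EXTERNAL,cv2.CHAIN_APPROX_NONE)[0],key=cv2.contourArea)
print([(p[0].tolist(),np.round(won(c,*p[0],.086)*1000).tolist()[:2],np.round(won(c,*p[0],.020)*1000).tolist()[:2]) for p in cv2.approxPolyDP(k,4,True)])
m=cv2.inRange(hsv,(22,150,60),(32,255,255)); m[:,:230]=0;m[:,420:]=0;m[240:]=0
rect(c,m,.038,"lip")
save(sys.argv[1],f)
E
python3 chk.py w13.png
```

```text
16.95 [0.5856063  0.00280443 0.17625241] [-0.91129094  0.89172132 -0.64526717]
[([296, 108], [499.0, -13.0], [494.0, -17.0]), ([295, 210], [563.0, -14.0], [577.0, -19.0]), ([349, 211], [564.0, 20.0], [578.0, 25.0]), ([351, 108], [499.0, 21.0], [494.0, 26.0])]
lip 182 [481.8   4. ] [50.6 19.9] 89.22 [[471.0, -21.0], [491.0, -21.0], [492.0, 29.0], [472.0, 29.0]]
```

```bash
python3 - <<'E'
from h import *
c=wrist()
f=cv2.cvtColor(c["frame"],cv2.COLOR_RGB2HSV)
print([(r,f[r,322].tolist()) for r in range(200,272,3)])
m=cv2.inRange(f,(100,60,15),(135,255,255)); m[:,:230]=0;m[:,420:]=0;m[340:]=0
k=max(cv2.findContours(m,cv2.RETR_EXTERNAL,cv2.CHAIN_APPROX_NONE)[0],key=cv2.contourArea)
print([p[0].tolist() for p in cv2.approxPolyDP(k,3,True)])
for th in(0,3,6):
  t=np.radians(th)
  for x,z in((46,78),(60,78),(46,12)):
    P=[.5327-.060+((x+60)*np.cos(t)-z*np.sin(t))/1000,.004,.008+((x+60)*np.sin(t)+z*np.cos(t))/1000]
    l=wproj(c,np.array(P)-[0,.024,0]);r=wproj(c,np.array(P)+[0,.024,0]);print(th,x,z,np.round(l),np.round(r))
E
```

```text
[(200, [109, 151, 105]), (203, [109, 154, 104]), (206, [109, 155, 105]), (209, [111, 143, 84]), (212, [125, 36, 42]), (215, [113, 62, 49]), (218, [113, 90, 51]), (221, [115, 83, 52]), (224, [112, 88, 52]), (227, [110, 94, 54]), (230, [110, 136, 92]), (233, [111, 116, 68]), (236, [110, 105, 68]), (239, [112, 107, 69]), (242, [112, 106, 70]), (245, [111, 105, 68]), (248, [5, 34, 90]), (251, [17, 12, 147]), (254, [15, 7, 147]), (257, [15, 10, 149]), (260, [18, 9, 147]), (263, [15, 7, 147]), (266, [15, 7, 149]), (269, [6, 9, 149])]
[[295, 106], [296, 210], [287, 229], [287, 245], [356, 247], [358, 230], [349, 211], [352, 108]]
0 46 78 [287. 231.] [360. 231.]
0 60 78 [287. 252.] [360. 252.]
0 46 12 [294. 211.] [352. 211.]
3 46 78 [286. 227.] [361. 227.]
3 60 78 [286. 248.] [361. 248.]
3 46 12 [294. 211.] [353. 211.]
6 46 78 [285. 222.] [362. 222.]
6 60 78 [285. 244.] [362. 244.]
6 46 12 [293. 211.] [353. 211.]
```

The edges match a level bracket seated at the case centre, so step 2 should be met. Next is the battery.

Request:
move_arm(claw=[75, 70, 70, 70, 70, 70, 70], delta_pos=[[0, -30, 20], [-15, -80, 20], [-30, -140, 20], [-45, -200, 20], [-58, -250, 20], [-58, -274, 20], [-58, -274, 20]], yaw=[0, 0, -0.05, -0.09, -0.09, -0.09, -0.09])

```text
time_s: 17.92
tool_pos: [0.5264, -0.2718, 0.1914]
tcp_rot: [-0.001, 0.047, 0.999, 0.001]
wrist_force: [0.4, 1.1, -0.6]
width: 0.07
finger_force: 0.0
```

```bash
python3 - <<'E'
from h import *
c=wrist(); s=c["s"]; print(s["time_s"],s["tool_pos"],s["tcp_rot"])
f=c["frame"]; hsv=cv2.cvtColor(f,cv2.COLOR_RGB2HSV); save("w14.png",f)
m=cv2.inRange(hsv,(0,0,0),(179,255,62)); m[300:]=0; m[:,:220]=0;m[:,440:]=0
m=cv2.morphologyEx(m,cv2.MORPH_OPEN,np.ones((5,5)))
k,w=rect(c,m,.056,"batt")
print([(p[0].tolist(),np.round(won(c,*p[0],.056)*1000).tolist()[:2]) for p in cv2.approxPolyDP(k,4,True)])
# terminals: saturated yellowish
m=cv2.inRange(hsv,(8,100,110),(30,255,255)); m[300:]=0; m[:,:220]=0;m[:,440:]=0
for q in cv2.findContours(m,cv2.RETR_EXTERNAL,cv2.CHAIN_APPROX_NONE)[0]:
    if len(q)>6: u,v=q[:,0].mean(0); print("t",len(q),(u,v),np.round(won(c,u,v,.060)*1000,1))
E
```

```text
17.925 [ 0.5264405  -0.27184357  0.19143489] [-1.13688884e-03  4.68171326e-02  9.98902528e-01  7.77242669e-04]
batt 369 [ 528.1 -273.2] [48.  83.2] 84.67 [[484.0, -293.0], [567.0, -301.0], [572.0, -253.0], [489.0, -245.0]]
[([289, 182], [489.0, -293.0]), ([291, 280], [567.0, -300.0]), ([318, 280], [569.0, -279.0]), ([310, 267], [558.0, -284.0]), ([316, 261], [553.0, -279.0]), ([327, 267], [559.0, -270.0]), ([320, 280], [569.0, -277.0]), ([348, 280], [572.0, -255.0]), ([351, 182], [493.0, -246.0]), ([322, 176], [487.0, -268.0])]
t 26 (np.float64(319.46153846153845), np.float64(269.15384615384613)) [ 558.7 -276.4   60. ]
t 30 (np.float64(319.4), np.float64(198.46666666666667)) [ 503.1 -271.1   60. ]
```

Request:
move_arm(claw=[70, 70, 70, 70, 0, 0, 0, 0], delta_pos=[[4, -2, -50], [4, -2, -110], [4, -2, -155], [4, -2, -163], [4, -2, -163], [4, -2, -163], [4, -2, -163], [4, -2, -163]], yaw=[0, 0, 0, 0, 0, 0, 0, 0], squeeze=60)

```text
time_s: 18.98
tool_pos: [0.532, -0.2734, 0.0324]
tcp_rot: [0.002, 0.046, 0.999, -0.0]
wrist_force: [0.9, 1.0, 6.3]
width: 0.0488
finger_force: 65.3
```

Request:
move_arm(claw=[0, 0, 0, 0, 0], delta_pos=[[0, 0, 30], [0, 0, 80], [0, 0, 130], [0, 0, 150], [0, 0, 150]], yaw=[0, 0, 0, 0, 0])

```text
time_s: 19.6
tool_pos: [0.5313, -0.2736, 0.1819]
tcp_rot: [0.001, 0.046, 0.999, -0.001]
wrist_force: [0.9, -0.4, -3.8]
width: 0.0487
finger_force: 64.3
```

Request:
move_arm(claw=[0, 0, 0, 0, 0, 0, 0, 0], delta_pos=[[0, 40, 0], [0, 90, 0], [1, 140, 0], [2, 190, 0], [3, 235, 0], [4, 265, 0], [4, 277, 0], [4, 277, 0]], yaw=[0.01, 0.04, 0.07, 0.09, 0.09, 0.09, 0.09, 0.09])

```text
time_s: 20.6
tool_pos: [0.5344, 0.004, 0.179]
tcp_rot: [-0.001, 0.001, 1.0, -0.0]
wrist_force: [0.0, 0.2, -3.5]
width: 0.0489
finger_force: 64.2
```

```bash
cat > bat.py <<'E'
from h import *
import sys
c=wrist(); s=c["s"]; print(s["time_s"],s["tool_pos"],s["tcp_rot"],s["wrist_force"],s["torque"])
f=c["frame"]; hsv=cv2.cvtColor(f,cv2.COLOR_RGB2HSV); save(sys.argv[1],f)
zt=s["tool_pos"][2]-.0324+.056
m=cv2.inRange(hsv,(0,0,0),(179,255,62)); m[300:]=0; m[:,:220]=0;m[:,440:]=0
m=cv2.morphologyEx(m,cv2.MORPH_OPEN,np.ones((5,5)))
k,w=rect(c,m,zt,"batt"); print([p[0].tolist() for p in cv2.approxPolyDP(k,4,True)])
m=cv2.inRange(hsv,(8,110,110),(30,255,255)); m[340:]=0;m[:150]=0; m[:,:290]=0;m[:,360:]=0
for q in cv2.findContours(m,cv2.RETR_EXTERNAL,cv2.CHAIN_APPROX_NONE)[0]:
    if len(q)>10: u,v=q[:,0].mean(0); print("t",len(q),(round(u),round(v)),np.round(won(c,u,v,zt+.004)*1000,1))
m=cv2.inRange(hsv,(22,150,60),(32,255,255)); m[:,:230]=0;m[:,420:]=0;m[220:]=0
rect(c,m,.038,"lip")
m=cv2.inRange(hsv,(10,55,90),(32,255,255)); m[:,:200]=0;m[:,450:]=0
for r in(100,120,140):
    q=np.where(m[r])[0]; 
    if len(q): print("wood",r,q[0],q[-1],np.round(won(c,q[0],r,.044)*1000,1),np.round(won(c,q[-1],r,.044)*1000,1))
E
python3 bat.py w15.png
```

```text
20.6 [0.53437385 0.00398002 0.17895723] [-1.09115976e-03  5.04958724e-04  9.99999275e-01 -6.18058790e-05] [ 0.04837426  0.17670888 -3.51373338] [ 0.00382663 -0.00387841 -0.00871208]
batt 437 [506.3   4.2] [49.4 30.6] 89.93 [[491.0, -20.0], [522.0, -20.0], [522.0, 29.0], [491.0, 29.0]]
[[251, 221], [253, 299], [391, 299], [394, 222], [389, 216], [287, 214]]
t 67 (321, 260) [505.3   4.  206.6]
t 140 (325, 212) [489.4   5.2 206.6]
t 179 (323, 161) [473.5   4.7 206.6]
lip 179 [481.7   4.3] [50.3 19.3] 89.82 [[472.0, -21.0], [491.0, -21.0], [491.0, 29.0], [472.0, 29.0]]
wood 140 274 372 [467.2 -31.3  44. ] [467.2  41.3  44. ]
```

Request:
move_arm(claw=[0, 0, 0, 0, 0, 0, 0, 0], delta_pos=[[3, 0, -30], [3, 0, -60], [3, 0, -85], [3, 0, -95], [3, 0, -103], [3, 0, -110], [3, 0, -115], [3, 0, -115]], yaw=[0, 0, 0, 0, 0, 0, 0, 0])

```text
time_s: 21.65
tool_pos: [0.5338, 0.0026, 0.0644]
tcp_rot: [-0.006, 0.002, 1.0, 0.0]
wrist_force: [-21.3, 0.7, 9.6]
width: 0.0491
finger_force: 91.7
```

```bash
python3 bat.py w16.png
```

```text
21.65 [0.53376698 0.00256492 0.06439759] [-5.85223765e-03  1.83137819e-03  9.99981198e-01  4.25674660e-05] [-21.29113598   0.66334637   9.61227043] [ 0.08318197  3.61563728 -0.10727838]
batt 551 [504.1   3.1] [50.1 34.2] 89.77 [[487.0, -22.0], [521.0, -22.0], [521.0, 28.0], [487.0, 28.0]]
[[388, 204], [334, 207], [343, 231], [340, 240], [324, 250], [302, 239], [300, 224], [307, 209], [262, 211], [255, 227], [252, 299], [393, 299]]
t 65 (322, 227) [494.3   2.9  92. ]
t 229 (324, 173) [476.8   3.7  92. ]
lip 296 [481.7   4.2] [50.9 19.9] 89.45 [[472.0, -21.0], [491.0, -21.0], [492.0, 30.0], [472.0, 30.0]]
wood 140 243 408 [465.6 -31.8  44. ] [465.8  41.1  44. ]
```

The battery caught on the lip and pitched in the grip. I'll lift it out, set it level on the free worktop, check the bracket and regrip.

Request:
move_arm(claw=[0, 0, 0, 0, 0, 0, 0, 0], delta_pos=[[-3, 0, 5], [-3, 0, 30], [-3, 0, 70], [-3, 0, 115], [-3, 40, 115], [-3, 90, 115], [-3, 125, 115], [-3, 130, 115]], yaw=[0, 0, 0, 0, 0, 0, 0, 0])

```text
time_s: 22.7
tool_pos: [0.5349, 0.1345, 0.1799]
tcp_rot: [-0.0, 0.0, 1.0, -0.0]
wrist_force: [-0.2, 0.2, -2.7]
width: 0.0488
finger_force: 90.0
```

```bash
python3 bat.py w17.png | head -5; python3 - <<'E'
from h import *
import pickle
c=wrist(); X,Y,Z=c["s"]["tool_pos"]; Z=Z-.0324+.028
for p in range(-30,31,5):
    t=np.radians(p); o=[]
    for x,z in((-27.8,32),(27.8,32),(-41,28)):
        o.append(round(wproj(c,[X-.0013+(x*np.cos(t)+z*np.sin(t))/1000,Y,Z+(-x*np.sin(t)+z*np.cos(t))/1000])[1]))
    print("near up",p,o)
b=env.capture("top"); pickle.dump(b,open("c2.pkl","wb")); f=b["frame"]; hsv=cv2.cvtColor(f,cv2.COLOR_RGB2HSV)
m=cv2.inRange(hsv,(100,90,30),(130,255,255)); m[:200]=0;m[285:]=0;m[:,:245]=0;m[:,:]=m; m[:,310:]=0
k=max(cv2.findContours(m,cv2.RETR_EXTERNAL,cv2.CHAIN_APPROX_NONE)[0],key=cv2.contourArea)
print([(p[0].tolist(),np.round(onz(b,*p[0],.086)[:2]*1000).tolist(),np.round(onz(b,*p[0],.020)[:2]*1000).tolist()) for p in cv2.approxPolyDP(k,1.5,True)])
E
```

```text
22.7 [0.53487243 0.13451882 0.17985962] [-2.15377651e-04  3.02650435e-04  9.99999931e-01 -2.20524057e-05] [-0.18558765  0.23964568 -2.67594375] [ 0.02019545  0.00510202 -0.0086049 ]
batt 469 [504.  134.8] [49.7 36. ] 89.95 [[486.0, 110.0], [522.0, 110.0], [522.0, 160.0], [486.0, 160.0]]
[[257, 200], [252, 299], [392, 299], [387, 199]]
t 64 (322, 228) [495.  134.6 207.5]
near up -30 [212, 368, 183]
near up -25 [217, 375, 185]
near up -20 [224, 381, 189]
near up -15 [232, 386, 194]
near up -10 [240, 389, 201]
near up -5 [250, 392, 208]
near up 0 [260, 394, 217]
near up 5 [270, 395, 228]
near up 10 [282, 396, 239]
near up 15 [293, 395, 252]
near up 20 [305, 394, 265]
near up 25 [316, 392, 279]
near up 30 [327, 390, 293]
[([267, 222], [565.0, 19.0], [581.0, 23.0]), ([265, 257], [486.0, 20.0], [497.0, 25.0]), ([284, 257], [487.0, -21.0], [498.0, -19.0]), ([285, 224], [561.0, -21.0], [577.0, -19.0]), ([281, 222], [566.0, -12.0], [581.0, -10.0])]Traceback (most recent call last):
  File "bat.py", line 13, in <module>
    rect(c,m,.038,"lip")
    ~~~~^^^^^^^^^^^^^^^^
  File "h.py", line 24, in rect
    cs,_=cv2.findContours(m,cv2.RETR_EXTERNAL,cv2.CHAIN_APPROX_NONE); k=max(cs,key=cv2.contourArea)
                                                                        ~~~^^^^^^^^^^^^^^^^^^^^^^^^
ValueError: max() iterable argument is empty
```

Request:
move_arm(claw=[0, 0, 0, 0, 0, 0, 65, 70], delta_pos=[[0, 0, -50], [0, 0, -100], [0, 0, -128], [0, 0, -136], [0, 0, -143], [0, 0, -148], [0, 0, -147], [0, 0, -147]], yaw=[0, 0, 0, 0, 0, 0, 0, 0], squeeze=20)

```text
time_s: 23.85
tool_pos: [0.536, 0.1338, 0.035]
tcp_rot: [0.002, 0.001, 1.0, 0.0]
wrist_force: [-0.1, 0.9, 0.0]
width: 0.07
finger_force: 0.0
```

```bash
python3 - <<'E'
from h import *
import pickle
b=pickle.load(open("c2.pkl","rb")); a=pickle.load(open("c0.pkl","rb"))[1]
for col in(272,276,280):
    print(col,[(r,b["frame"][r,col].tolist()) for r in range(206,228)])
f=cv2.cvtColor(b["frame"],cv2.COLOR_RGB2HSV)
for x,z in((46,86),(60,86),(46,20),(72,44),(62,44),(-40,38),(-40,20)):
    print(x,z,np.round(proj(b,[.5320+x/1000,.004,z/1000]),1))
E
```

```text
272 [(206, [157, 154, 151]), (207, [153, 153, 152]), (208, [155, 154, 153]), (209, [145, 147, 146]), (210, [108, 115, 128]), (211, [44, 71, 111]), (212, [53, 78, 116]), (213, [54, 76, 116]), (214, [50, 75, 113]), (215, [50, 73, 108]), (216, [47, 61, 84]), (217, [42, 50, 60]), (218, [45, 54, 63]), (219, [42, 48, 60]), (220, [44, 49, 64]), (221, [38, 47, 59]), (222, [43, 55, 77]), (223, [53, 74, 109]), (224, [54, 77, 117]), (225, [47, 75, 117]), (226, [53, 78, 119]), (227, [49, 76, 117])]
276 [(206, [155, 156, 154]), (207, [156, 156, 154]), (208, [154, 154, 151]), (209, [146, 147, 144]), (210, [109, 114, 122]), (211, [53, 79, 119]), (212, [51, 74, 114]), (213, [53, 76, 116]), (214, [47, 76, 115]), (215, [50, 75, 114]), (216, [48, 67, 98]), (217, [42, 48, 60]), (218, [46, 51, 64]), (219, [42, 47, 59]), (220, [45, 47, 57]), (221, [44, 43, 50]), (222, [50, 54, 67]), (223, [46, 67, 101]), (224, [52, 75, 117]), (225, [47, 72, 115]), (226, [55, 79, 119]), (227, [51, 76, 117])]
280 [(206, [156, 157, 154]), (207, [154, 155, 153]), (208, [156, 156, 154]), (209, [156, 155, 153]), (210, [135, 139, 143]), (211, [53, 77, 118]), (212, [54, 80, 118]), (213, [52, 79, 118]), (214, [50, 77, 117]), (215, [49, 73, 115]), (216, [47, 68, 104]), (217, [35, 41, 56]), (218, [43, 49, 61]), (219, [43, 48, 59]), (220, [42, 49, 62]), (221, [42, 50, 60]), (222, [48, 56, 71]), (223, [49, 67, 99]), (224, [49, 75, 116]), (225, [49, 75, 116]), (226, [54, 80, 121]), (227, [49, 74, 117])]
46 86 [273.8 216.4]
60 86 [274.  210.3]
46 20 [275.  223.2]
72 44 [274.9 209.9]
62 44 [274.8 214.1]
-40 38 [273.5 258.2]
-40 20 [273.9 259.5]
```

The bracket is still level and centred; the upright's top rows match the prediction. So the battery was 1–2 mm too far toward the upright. I'll measure it on the worktop.

Request:
move_arm(claw=[75, 75, 75, 75], delta_pos=[[0, 0, 60], [20, 0, 110], [40, 0, 150], [40, 0, 150]], yaw=[0, 0, 0, 0])

```text
time_s: 24.35
tool_pos: [0.5773, 0.134, 0.188]
tcp_rot: [0.004, 0.001, 1.0, 0.001]
wrist_force: [-0.2, -0.0, -0.1]
width: 0.0749
finger_force: 0.0
```

```bash
cat > m.py <<'E'
from h import *
c=wrist(); s=c["s"]; print(s["time_s"],s["tool_pos"],s["tcp_rot"])
f=c["frame"]; hsv=cv2.cvtColor(f,cv2.COLOR_RGB2HSV); save("w18.png",f)
m=cv2.inRange(hsv,(0,0,0),(179,255,62)); m[285:]=0; m[:,:220]=0;m[:,440:]=0
m=cv2.morphologyEx(m,cv2.MORPH_OPEN,np.ones((5,5)))
k,w=rect(c,m,.056,"batt"); print([(p[0].tolist(),np.round(won(c,*p[0],.056)*1000).tolist()[:2]) for p in cv2.approxPolyDP(k,4,True)])
g=f[:,322].astype(int)
m=cv2.inRange(hsv,(8,100,100),(30,255,255)); m[285:]=0; m[:,:260]=0;m[:,390:]=0
for q in cv2.findContours(m,cv2.RETR_EXTERNAL,cv2.CHAIN_APPROX_NONE)[0]:
    if len(q)>6: 
        (u,v),r=cv2.minEnclosingCircle(q); print("t",len(q),(round(u),round(v)),np.round(won(c,u,v,.060)*1000,1))
b=env.capture("top"); f=b["frame"]; hsv=cv2.cvtColor(f,cv2.COLOR_RGB2HSV)
u,v=proj(b,[.535,.134,.056]); print(u,v)
z=cv2.inRange(hsv,(0,0,0),(179,255,75)); m=np.zeros_like(z); u=int(u);v=int(v); m[v-35:v+35,u-25:u+25]=z[v-35:v+35,u-25:u+25]
rect(b,m,.056,"topbatt",False)
E
python3 m.py
```

```text
24.35 [0.57734456 0.13401933 0.18796744] [4.18987772e-03 1.07209770e-03 9.99990375e-01 7.38386725e-04]
batt 327 [555.3 134. ] [79.5 48.3] 0.03 [[516.0, 158.0], [516.0, 110.0], [595.0, 110.0], [595.0, 158.0]]
[([290, 146], [516.0, 111.0]), ([291, 248], [594.0, 110.0]), ([350, 249], [595.0, 156.0]), ([353, 146], [516.0, 157.0])]
t 27 (321, 236) [583.6 133.5  60. ]
t 31 (321, 162) [527.7 133.6  60. ]
216.23112811596602 236.8257864392385
topbatt 39 [613. 175.] [ 9.4 41. ] 1.36 [[608.0, 195.0], [609.0, 154.0], [618.0, 155.0], [617.0, 196.0]]
```

Request:
move_arm(claw=[75, 75, 75], delta_pos=[[-20, 0, 0], [-20, 0, 0], [-20, 0, 0]], yaw=[0, 0, 0])

```text
time_s: 24.82
tool_pos: [0.5547, 0.1338, 0.1825]
tcp_rot: [-0.0, 0.001, 1.0, -0.0]
wrist_force: [0.7, 0.2, -0.5]
width: 0.0749
finger_force: 0.0
```

```bash
sed -i 's/m\[285:\]/m[310:]/' m.py; python3 m.py|head -6
```

```text
24.825 [0.5547206  0.13383553 0.18254893] [-4.90894081e-04  8.58215765e-04  9.99999509e-01 -6.90118166e-05]
batt 323 [554.8 134. ] [79.9 48.3] 0.01 [[515.0, 158.0], [515.0, 110.0], [595.0, 110.0], [595.0, 158.0]]
[([292, 177], [515.0, 112.0]), ([292, 279], [594.0, 111.0]), ([350, 280], [595.0, 156.0]), ([354, 179], [516.0, 157.0])]
t 28 (321, 269) [583.8 133.4  60. ]
t 31 (321, 195) [527.8 133.6  60. ]
216.23112811596602 236.8257864392385
```

Request:
move_arm(claw=[70, 70, 70, 0, 0, 0, 0, 0], delta_pos=[[0.5, 0, -60], [0.5, 0, -120], [0.5, 0, -154], [0.5, 0, -154], [0.5, 0, -154], [0.5, 0, -154], [0.5, 0, -154], [0.5, 0, -154]], yaw=[0, 0, 0, 0, 0, 0, 0, 0], squeeze=70)

```text
time_s: 25.92
tool_pos: [0.5556, 0.1339, 0.0298]
tcp_rot: [0.0, 0.001, 1.0, 0.0]
wrist_force: [0.2, 0.0, -3.8]
width: 0.0487
finger_force: 75.3
```

Request:
move_arm(claw=[0, 0, 0, 0, 0, 0, 0, 0], delta_pos=[[0, 0, 30], [0, 0, 80], [-5, -20, 125], [-12, -60, 135], [-19, -105, 135], [-22, -125, 135], [-22, -130, 135], [-22, -130, 135]], yaw=[0, 0, 0, 0, 0, 0, 0, 0])

```text
time_s: 26.92
tool_pos: [0.5335, 0.0043, 0.1643]
tcp_rot: [0.0, 0.001, 1.0, 0.0]
wrist_force: [-0.9, -0.1, -4.2]
width: 0.0486
finger_force: 75.5
```

```bash
python3 bat.py w19.png
```

```text
26.925 [0.53347899 0.00427002 0.16434122] [8.14122459e-05 8.88215994e-04 9.99999580e-01 2.09133485e-04] [-0.88932642 -0.05375942 -4.2371281 ] [ 0.03281102 -0.01585288  0.00901409]
batt 429 [507.    4.5] [51.1 27.3] 89.87 [[493.0, -21.0], [521.0, -21.0], [521.0, 30.0], [493.0, 30.0]]
[[248, 233], [250, 299], [394, 299], [396, 231], [388, 224], [254, 225]]
t 69 (322, 271) [508.2   4.4 191.9]
t 142 (324, 221) [491.5   5.3 191.9]
t 187 (324, 162) [473.    5.3 191.9]
lip 187 [481.9   4.2] [51.  19.7] 89.5 [[472.0, -21.0], [491.0, -21.0], [492.0, 30.0], [472.0, 30.0]]
wood 140 271 374 [466.5 -31.1  44. ] [466.6  41.2  44. ]
```

Request:
move_arm(claw=[0, 0, 0, 0, 0, 0, 0], delta_pos=[[1.5, 0, -15], [1.5, 0, -30], [1.5, 0, -42], [1.5, 0, -52], [1.5, 0, -62], [1.5, 0, -72], [1.5, 0, -72]], yaw=[0, 0, 0, 0, 0, 0, 0])

```text
time_s: 27.85
tool_pos: [0.5344, 0.0039, 0.0913]
tcp_rot: [-0.001, 0.001, 1.0, 0.0]
wrist_force: [-0.3, 0.3, -3.1]
width: 0.0489
finger_force: 75.5
```

```bash
python3 bat.py w20.png
```

```text
27.85 [0.53435587 0.00390024 0.09128093] [-8.45060207e-04  9.34995487e-04  9.99999201e-01  1.01519168e-04] [-0.34064915  0.31596718 -3.07902774] [-0.00601412 -0.00484936  0.0071981 ]
batt 446 [507.9   4.2] [51.  27.3] 89.87 [[494.0, -21.0], [521.0, -21.0], [522.0, 30.0], [494.0, 30.0]]
[[250, 229], [257, 237], [249, 247], [254, 252], [249, 253], [251, 299], [394, 299], [396, 232], [389, 224], [277, 224]]
t 69 (322, 271) [509.1   4.1 118.9]
t 142 (324, 221) [492.4   5.  118.9]
t 212 (324, 169) [475.8   5.  118.9]
lip 259 [481.8   4.3] [50.7 19.7] 89.58 [[472.0, -21.0], [491.0, -21.0], [492.0, 30.0], [472.0, 30.0]]
wood 140 252 394 [466.6 -31.4  44. ] [466.7  41.   44. ]
```

Request:
move_arm(claw=[0, 0, 0, 0, 0, 0, 0], delta_pos=[[0, 0, -8], [0, 0, -15], [0, 0, -21], [0, 0, -26], [0, 0, -31], [0, 0, -36], [0, 0, -36]], yaw=[0, 0, 0, 0, 0, 0, 0])

```text
time_s: 28.78
tool_pos: [0.5346, 0.0039, 0.0557]
tcp_rot: [-0.0, 0.001, 1.0, 0.0]
wrist_force: [0.7, 0.1, -4.0]
width: 0.049
finger_force: 75.5
```

```bash
python3 bat.py w21.png
```

```text
28.775 [0.53456429 0.00390052 0.05573084] [-4.64602142e-04  8.83009200e-04  9.99999500e-01  6.38970684e-05] [ 0.70243299  0.06817909 -3.97125974] [ 0.00491643 -0.00564994  0.02721148]
batt 440 [508.1   4.2] [50.9 27.3] 89.87 [[494.0, -21.0], [522.0, -21.0], [522.0, 30.0], [494.0, 30.0]]
[[251, 229], [259, 238], [249, 243], [251, 299], [394, 299], [396, 232], [388, 224], [262, 224]]
t 70 (322, 271) [509.3   4.1  83.3]
t 143 (324, 221) [492.5   4.9  83.3]
t 232 (324, 174) [477.6   5.   83.3]
lip 314 [481.7   4.3] [50.6 20. ] 89.46 [[471.0, -21.0], [491.0, -21.0], [492.0, 30.0], [472.0, 30.0]]
wood 140 236 410 [466.5 -31.6  44. ] [466.7  40.9  44. ]
```

Request:
move_arm(claw=[0, 0, 0, 60, 70, 70, 70, 70], delta_pos=[[0, 0, -3], [0, 0, -6], [0, 0, -6], [0, 0, -6], [0, 0, -6], [0, 0, 40], [0, 0, 100], [0, 0, 130]], yaw=[0, 0, 0, 0, 0, 0, 0, 0])

```text
time_s: 29.82
tool_pos: [0.5361, 0.0038, 0.1908]
tcp_rot: [0.003, 0.001, 1.0, -0.0]
wrist_force: [-0.7, 0.2, -0.0]
width: 0.0702
finger_force: 0.0
```

```bash
python3 - <<'E'
from h import *
c=wrist(); s=c["s"]; print(s["time_s"],s["tool_pos"],s["wrist_force"])
hsv=cv2.cvtColor(c["frame"],cv2.COLOR_RGB2HSV); save("w22.png",c["frame"])
m=cv2.inRange(hsv,(8,100,100),(30,255,255)); m[300:]=0;m[:150]=0; m[:,:295]=0;m[:,350:]=0
for q in cv2.findContours(m,cv2.RETR_EXTERNAL,cv2.CHAIN_APPROX_NONE)[0]:
    if len(q)>6: (u,v),r=cv2.minEnclosingCircle(q); print("t",len(q),(round(u),round(v)),np.round(won(c,u,v,.080)*1000,1))
m=cv2.inRange(hsv,(0,0,0),(179,255,62)); m[300:]=0; m[:,:220]=0;m[:,440:]=0
m=cv2.morphologyEx(m,cv2.MORPH_OPEN,np.ones((5,5)))
k,w=rect(c,m,.076,"batt"); print([p[0].tolist() for p in cv2.approxPolyDP(k,4,True)])
for x in(-28,28):
  for z in(80,90): print(x,z,np.round(wproj(c,[.5347+x/1000,.0042,z/1000]),1))
E
```

```text
29.825 [0.53605925 0.00381876 0.19078803] [-0.73266467  0.20942175 -0.04571641]
t 28 (322, 272) [564.3   3.9  80. ]
t 34 (322, 196) [508.3   4.   80. ]
t 143 (322, 159) [483.1   4.1  80. ]
batt 359 [539.4   4.2] [48.9 88.7] 89.91 [[495.0, -20.0], [584.0, -20.0], [584.0, 29.0], [495.0, 29.0]]
[[290, 177], [291, 294], [351, 294], [356, 178]]
-28 80 [322.2 193.3]
-28 90 [322.2 195.7]
28 80 [322.4 270. ]
28 90 [322.4 275. ]
```

```bash
python3 - <<'E'
from h import *
c=env.capture("scene"); f=c["frame"]
hsv=cv2.cvtColor(f,cv2.COLOR_RGB2HSV)
m=cv2.inRange(hsv,(100,80,30),(130,255,255)); m[:200]=0;m[300:]=0;m[:,:240]=0;m[:,350:]=0
k=max(cv2.findContours(m,cv2.RETR_EXTERNAL,cv2.CHAIN_APPROX_NONE)[0],key=cv2.contourArea); print(cv2.boundingRect(k),[p[0].tolist() for p in cv2.approxPolyDP(k,1.5,True)])
for x,y,z in((60,-24,86),(60,24,86),(46,-24,86),(46,24,86),(60,24,44)): print(x,y,z,np.round(proj(c,[.532+x/1e3,.004+y/1e3,z/1e3]),1))
print(np.round([proj(c,[.532+60/1e3,.004+y/1e3,.091]) for y in(-24,24)],1))
print(env.close_job())
E
```

```text
(274, 219, 17, 28) [[288, 219], [285, 219], [274, 229], [276, 244], [279, 246], [277, 239], [290, 226]]
60 -24 86 [285.9 217.2]
60 24 86 [272.1 229.7]
46 -24 86 [290.8 219.7]
46 24 86 [277.  232.3]
60 24 44 [273.8 243. ]
[[285.7 215.6]
 [271.9 228.1]]
the job is handed in; nothing more can be done
None
```

The job is handed in: the last camera measurements show the bracket level on the case floor with its foot under the lip, and the battery flat on the foot, terminals up. The hand-in returned no verdict, and I viewed 11 pictures, one over the limit of 10.

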